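# Tap the filter holders home in beam order

## Robot

A 7-joint arm with a two-finger parallel gripper is mounted at the origin on the work surface. World frame = base frame: x ahead of the robot, y to its left, z up, the work surface at z = 0. Lengths are in m, angles in degrees, forces in N, time in s.
With the tool pointing down it reaches from about 0.425 to 0.875 m from the base axis. Payload 4.7 kg.
Tool frame: the origin (TCP) lies at the very end of the fingers, on their centre line; the grasp point (between the pads) lies 19 mm behind it; z points along the fingers, y is the direction in which the jaws open and shut (so a half turn about z gives the same grasp; the last joint's range is limited). The gripper opens to 87 mm and grips with 3 to 60 N. Pads are 19 mm wide; open, the fingers measure 117 mm over their backs; the gripper's body (75 mm by 190 mm) begins 51 mm behind the grasp point.
Start: joints at [66.984, 18.392, -4.016, 83.108, 1.295, 78.541, -3.26], TCP at [0.263, -0.595, 0.223] pointing down, gripper open.
Joint ranges: [-163.93, 163.93], [-17.29, 119.83], [-79.2, 71.16], [3.27, 140.29], [-89.18, 269.18], [5.43, 117.66], [-154.24, 154.24]. Speed limits (degrees/s): [147.25, 147.25, 180, 180, 180, 180, 180].

## Interface

Orientations are given as [roll, pitch, yaw] about the fixed x, y, z axes, in that order (R = Rz(yaw) Ry(pitch) Rx(roll)).
In Python, from cell import * gives the robot as it stands.
- The arm moves only by the tool drive_tool, never from a script. Its argument "moves" is text: rows parted by semicolons, each of 5 numbers parted by spaces: the shift along the tool's x, y, z in m, then the turn about the tool's z in degrees, then the gripper's target within -1 to 1 (fully open at 1, half-way at 0, shut at -1). In form: x y z yaw fingers; .... A call has exactly 8 rows; each row is the pose to reach, as a shift and turn from the pose commanded when the call began, along the tool's axes at that moment; what a row does not reach only later rows make up. A row lasts 1/10 s, in which the tool goes at most 50 mm and 8.59 degrees, less where a joint would pass 70% of its speed; a pose out of reach is approached as far as the arm can. A call with a gripper value outside its range is refused whole. The fingers move at their own pace and stop on an object; "grip_force" is the grip in N (left out, the last holds). Time passes only in rows, so rows that repeat a pose let the fingers close, or fill a call up. It gives the time, the measured TCP pose, the force and the opening at its end, in the units of the state.
- get_obs(): the state, without advancing time (a new reading comes with each control period).
- read_camera(name): name is "side" or "top"; returns (picture, depth): 420x560x3 uint8, red, green, blue; 420x560 float32, m along the optical axis (not along the pixel's ray), 0 where there is no reading.
- calibration(name): a dict with "intrinsics" (3x3 intrinsics, pixels), "cam_to_world" (4x4, takes a point from camera to world coordinates). Camera axes: x right, y up, looking along -z (the intrinsics and any distortion apply to the point x, -y, -z); pixel columns grow to the right and rows downward; lengths in m; the calibration is good to about 2 mm. A picture is of the moment at which its call begins. calibration takes no time and is no camera call.
- sign_off(): hands the job in, once; it reports no verdict.
Trained networks look in the newest picture that a camera, given by its name, has taken for a name from the list of things; names that differ only in an ending like _2 or _b are one class to them, and where a whole thing is asked for, a point or a joint stands for the part that bears it (a point fixed in the world has none). Each returns a list of dicts, best first, with "conf" (0 to 1); they miss things now and then, are a little off and sometimes report something else, mostly with a low value. They report only what shows in the picture. A call takes as long as a camera call.
- search_frame(camera, name): "uv" ([column, row] in pixels, amid what is visible of it).
- pinpoint(camera, name): "uv" ([column, row] in pixels: a listed point, or the origin of a listed thing).
The state is a dict: "time_s": time; "qpos": joint angles; "joint_velocities": joint speeds; "effort": joint torques, N m; "tool_pos": TCP position; "tool_rot": TCP orientation; "force": force on the tool from outside, world axes, zero at the start; "wrist_torque": the same for the moment, N m; "grip_width": finger opening in m.
Only numpy, scipy, OpenCV 4.12 (cv2) and the standard library are available. Lean on these libraries where they do the work, as an engineer would, in place of code of your own. Each camera call takes 0.05 s, during which the arm holds its last target. There are 200 camera calls.

## Task

Three filter holders on the black deck stand proud of their seats: with shut fingertips press down lightly on the blue cap, then the yellow cap, then the red cap, each until its holder sits fully home, finishing one before touching the next. Do not grip or lift anything, and leave the white-capped holders, the loose green-capped spare and everything else on the bench alone.

Things in the scene. Friction and masses are not known exactly. Their poses are not given: they have to be found in the camera images.
- blue_cap (a point): centre of the top of the blue cap of a filter holder: flat rounded-end cap 48 x 22 mm, on a black holder 50 x 24 mm standing upright. The point moves down with the holder; untouched, it lies 41 mm above the seat's underside when the holder is home and 48 to 51 mm above it at the start. The cap rides on a sprung rubber neck: it gives 1 mm for each 2.5 N, at most 6 mm (15 N), and springs back, so under a finger it reads that much lower
- blue (a joint): how far the blue holder is down in its seat, m: 0.010 is fully home on its stop (the black body then rests on the seat), starts at 0 to 0.003 (7 to 10 mm still to go, an orange stem showing between body and seat); negative is pulled up. A dry slide: about 4 N moves it (the sprung cap gives about 1.6 mm first) and it stays where it is left
- seat_blue: fixed aluminium collar, 62 x 34 x 14 mm, in which the blue holder slides; origin at the centre of its underside, on the deck; x along the long side of the collar and cap, z up
- yellow_cap (a point): centre of the top of the yellow cap of a filter holder: flat rounded-end cap 48 x 22 mm, on a black holder 50 x 24 mm standing upright. The point moves down with the holder; untouched, it lies 41 mm above the seat's underside when the holder is home and 48 to 51 mm above it at the start. The cap rides on a sprung rubber neck: it gives 1 mm for each 2.5 N, at most 6 mm (15 N), and springs back, so under a finger it reads that much lower
- yellow (a joint): how far the yellow holder is down in its seat, m: 0.010 is fully home on its stop (the black body then rests on the seat), starts at 0 to 0.003 (7 to 10 mm still to go, an orange stem showing between body and seat); negative is pulled up. A dry slide: about 4 N moves it (the sprung cap gives about 1.6 mm first) and it stays where it is left
- seat_yellow: fixed aluminium collar, 62 x 34 x 14 mm, in which the yellow holder slides; origin at the centre of its underside, on the deck; x along the long side of the collar and cap, z up
- red_cap (a point): centre of the top of the red cap of a filter holder: flat rounded-end cap 48 x 22 mm, on a black holder 50 x 24 mm standing upright. The point moves down with the holder; untouched, it lies 41 mm above the seat's underside when the holder is home and 48 to 51 mm above it at the start. The cap rides on a sprung rubber neck: it gives 1 mm for each 2.5 N, at most 6 mm (15 N), and springs back, so under a finger it reads that much lower
- red (a joint): how far the red holder is down in its seat, m: 0.010 is fully home on its stop (the black body then rests on the seat), starts at 0 to 0.003 (7 to 10 mm still to go, an orange stem showing between body and seat); negative is pulled up. A dry slide: about 4 N moves it (the sprung cap gives about 1.6 mm first) and it stays where it is left
- seat_red: fixed aluminium collar, 62 x 34 x 14 mm, in which the red holder slides; origin at the centre of its underside, on the deck; x along the long side of the collar and cap, z up
- seat_white_a: fixed aluminium collar like the others, with a white-capped holder already home (cap top 41 mm above the collar's underside); origin at the centre of the underside, x along the long side; to be left alone
- seat_white_b: fixed aluminium collar like the others, with a white-capped holder already home (cap top 41 mm above the collar's underside); origin at the centre of the underside, x along the long side; to be left alone
- spare_mid (a point): middle of a loose spare filter holder with a green cap, 50 x 24 x 39 mm, 60 g, standing unseated on the deck; the point is 20 mm above its underside; x along its long side; to be left alone
- deck: fixed black filter deck, 240 (x) x 330 (y, with white end blocks) x 45 mm high; origin at the centre of its underside; the six holders stand on it, 78 mm or more apart between centres
- screwdriver: loose screwdriver, 180 mm, lying on the table beside the deck, a bystander; origin at its underside
- cleaner: loose clear bottle with blue cap, 48 mm across, 100 mm high, on the table, a bystander; origin under its centre
- parts_tray: loose blue tray, 100 x 130 x 30 mm, on the table, a bystander; origin under its centre
- lens_ring: loose dark ring, 52 mm across, 14 mm high, on the table, a bystander; origin under its centre
- swab_jar: loose amber jar with black cap, 56 mm across, 65 mm high, on the table, a bystander; origin under its centre

How it is judged (in metres and radians):
On the way, in this order (a step that is already met when the one before it is completed fails the run):
1. the blue holder is home (value of joint blue above 0.008 m), for 0.1 s.
2. the yellow holder is home (value of joint yellow above 0.008 m), for 0.1 s.
3. the red holder is home (value of joint red above 0.008 m), for 0.1 s.
At the end, for the whole second after the job is handed in: the blue, yellow and red holders are all home (within 2 mm of the stop) and released; the spare still stands within 10 mm of its place and the other loose things lie within 20 mm of theirs (value of joint each of blue, yellow, red above 0.008 m and contact force between each of seat_blue, seat_yellow, seat_red and the fingers below 0.5 N and distance of spare_mid from where it was at the start of the episode below 0.01 m and angle between spare_mid's own z axis and vertical below 0.3 rad and distance of each of screwdriver, cleaner, parts_tray, lens_ring, swab_jar from where it was at the start of the episode below 0.02 m); the robot touches nothing.
It fails at once if a coloured holder or its seat is touched before its turn (yellow before blue is home, red before both are) ((value of joint blue below 0.008 m and ((contact force between seat_yellow and the fingers above 1 N or contact force between seat_yellow and the arm above 1 N) or distance of yellow_cap from where it was at the start of the episode above 0.002 m)) or (value of joint blue below 0.008 m and ((contact force between seat_red and the fingers above 1 N or contact force between seat_red and the arm above 1 N) or distance of red_cap from where it was at the start of the episode above 0.002 m)) or (value of joint yellow below 0.008 m and ((contact force between seat_red and the fingers above 1 N or contact force between seat_red and the arm above 1 N) or distance of red_cap from where it was at the start of the episode above 0.002 m))).
It fails at once if a coloured holder or its seat is pushed with more than 22 N ((contact force between seat_blue and the fingers above 22 N or contact force between seat_blue and the arm above 22 N) or (contact force between seat_yellow and the fingers above 22 N or contact force between seat_yellow and the arm above 22 N) or (contact force between seat_red and the fingers above 22 N or contact force between seat_red and the arm above 22 N)).
It fails at once if a coloured holder is pulled up in its seat by over 3 mm (value of joint any of blue, yellow, red below -0.003 m).
It fails at once if a white-capped holder is touched (over 1 N) or the deck is struck (over 5 N) ((contact force between seat_white_a and the fingers above 1 N or contact force between seat_white_a and the arm above 1 N) or (contact force between seat_white_b and the fingers above 1 N or contact force between seat_white_b and the arm above 1 N) or (contact force between deck and the fingers above 5 N or contact force between deck and the arm above 5 N)).
It fails at once if the spare holder is moved over 10 mm or tipped, or another loose thing is moved over 20 mm (distance of spare_mid from where it was at the start of the episode above 0.01 m or angle between spare_mid's own z axis and vertical above 0.3 rad or distance of any of screwdriver, cleaner, parts_tray, lens_ring, swab_jar from where it was at the start of the episode above 0.02 m).
It also fails if it takes over 45 s, if anything falls off the work surface, if the arm or the gripper's body presses on something with over 40 N, if the wrist force passes 120 N, or if a joint passes its speed limit or range.

## Working session

There is one attempt and no reset: what is moved stays moved. The work goes in short steps, Python scripts to look and compute and a tool call to move; the robot and the scene stay as the last step left them, time stands still between calls to the robot, and variables do not carry over. Pictures are saved under pics/ and viewed, about 8 in all and at most 12, crops included, and the job is handed in when it is done.

Besides the shell and the picture viewer there is one more tool, called after "Emit:" as name(argument=value, ...) on one line, values as JSON. drive_tool: Moves the arm, as the interface text tells. Its arguments: {"type":"object","properties":{"moves":{"type":"string"},"grip_force":{"type":"number"}},"required":["moves"]}

```bash
mkdir -p pics; cat > h.py <<'E'
from cell import *
import numpy as np, cv2
def world(cam,uv,depth,r=2):
    c=calibration(cam);K=np.array(c["intrinsics"]);T=np.array(c["cam_to_world"])
    u,v=int(round(uv[0])),int(round(uv[1]))
    d=depth[max(v-r,0):v+r+1,max(u-r,0):u+r+1];d=d[d>0]
    if len(d)==0:return None
    z=np.median(d);x=(uv[0]-K[0,2])/K[0,0]*z;y=(uv[1]-K[1,2])/K[1,1]*z
    return (T@[x,-y,-z,1])[:3]
E
python3 - <<'E'
from h import *
np.set_printoptions(precision=4,suppress=True)
c=calibration("top");print({k:v for k,v in c.items()})
for cam in("top","side"):
    p,d=read_camera(cam);cv2.imwrite(f"pics/{cam}0.png",p[:,:,::-1]);np.save(cam+"0.npy",d)
    for n in("blue_cap","yellow_cap","red_cap","spare_mid","seat_white_a"):
        for r in pinpoint(cam,n)[:2]: print(cam,n,r["uv"],r["conf"],world(cam,r["uv"],d))
print(get_obs())
E
```

```text
{'intrinsics': array([[428.0433,   0.    , 280.033 ],
       [  0.    , 428.0433, 205.202 ],
       [  0.    ,   0.    ,   1.    ]]), 'cam_to_world': array([[-0.0077,  0.9819, -0.1893,  0.2507],
       [-1.    , -0.0076,  0.0013,  0.0222],
       [-0.0002,  0.1893,  0.9819,  1.4073],
       [ 0.    ,  0.    ,  0.    ,  1.    ]])}
top blue_cap [274.7, 173.8] 0.53 [0.6054 0.0366 0.0939]
top yellow_cap [254.5, 202.2] 0.72 [0.5238 0.1032 0.0451]
top yellow_cap [415.1, 165.3] 0.68 [ 0.6421 -0.4243  0.0513]
top red_cap [223.6, 217.0] 0.49 [0.4683 0.1965 0.0914]
top spare_mid [254.5, 210.6] 0.45 [0.4891 0.1008 0.0844]
top spare_mid [222.5, 191.0] 0.42 [0.5527 0.2023 0.0854]
top seat_white_a [283.3, 203.2] 0.47 [0.5119 0.0102 0.085 ]
top seat_white_a [225.0, 217.3] 0.22 [0.4672 0.1921 0.0923]
side blue_cap [254.6, 215.7] 0.59 [ 0.6336 -0.0753  0.0015]
side yellow_cap [249.6, 238.3] 0.68 [0.5786 0.1207 0.0936]
side red_cap [333.7, 158.3] 0.68 [ 0.4487 -0.4579  0.0214]
side red_cap [279.1, 265.5] 0.54 [0.4715 0.1958 0.095 ]
side spare_mid [282.0, 246.5] 0.54 [0.4875 0.1131 0.0812]
side seat_white_a [280.4, 232.9] 0.71 [0.5141 0.0365 0.057 ]
side seat_white_a [248.2, 275.1] 0.56 [0.5468 0.2249 0.0644]
{'time_s': 0.6, 'qpos': array([66.9855, 18.3896, -4.0162, 83.1057,  1.2965, 78.5406, -3.2594]), 'joint_velocities': array([ 0.086 ,  0.0202,  0.0833, -0.1867,  0.0089, -0.0243,  0.0303]), 'effort': array([ -0.0003, -49.0787,  -0.4027, -31.2606,  -0.0636,   0.0337,
         0.    ]), 'tool_pos': array([ 0.2625, -0.5947,  0.2226]), 'tool_rot': array([179.9907,   0.004 ,  23.8242]), 'force': array([-0.3425,  0.4135,  0.2107]), 'wrist_torque': array([ 0.0192, -0.0131, -0.0112]), 'grip_width': 0.08661232848242593}
```

View pics/top0.png

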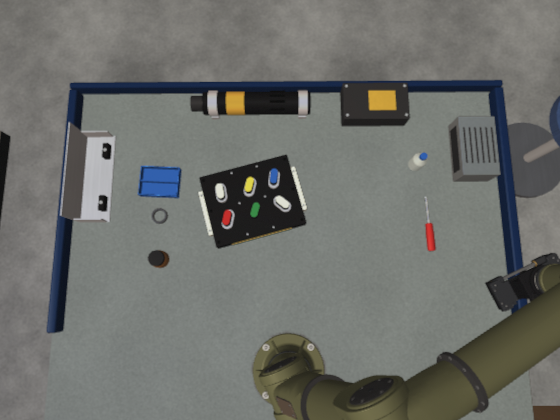

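View pics/side0.png

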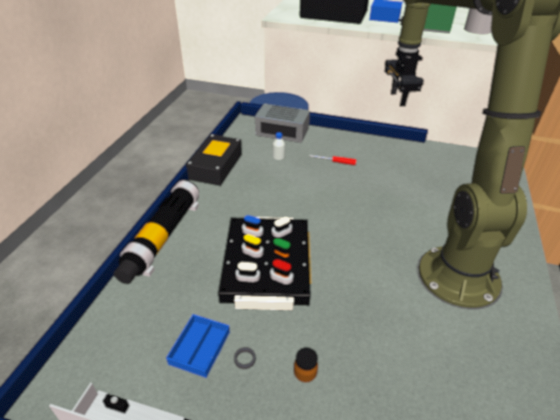

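The top view shows blue at about (274,176), yellow (250,185), red (228,217), spare green (255,210), and whites (221,191) and (283,203). Next I'll segment the caps in both views.

```bash
cat >> h.py <<'E'
def caps(cam,p,d):
    hsv=cv2.cvtColor(p,cv2.COLOR_RGB2HSV);H,S,V=[hsv[:,:,i].astype(int) for i in range(3)]
    c=calibration(cam);K=np.array(c["intrinsics"]);T=np.array(c["cam_to_world"])
    v,u=np.mgrid[0:420,0:560];P=np.stack([(u-K[0,2])/K[0,0]*d,-(v-K[1,2])/K[1,1]*d,-d,np.ones_like(d)],-1)@T.T
    box=(P[...,0]>.38)&(P[...,0]<.72)&(abs(P[...,1]-.11)<.19)&(P[...,2]>.07)&(P[...,2]<.12)&(d>0)
    out={}
    for n,m in dict(blue=(H>105)&(H<130)&(S>120),yellow=(H>22)&(H<35)&(S>120),red=((H<6)|(H>174))&(S>130),green=(H>45)&(H<80)&(S>120),white=(S<40)&(V>215)).items():
        k,lab,st,ce=cv2.connectedComponentsWithStats((m&box&(V>60)).astype(np.uint8))
        for i in range(1,k):
            if st[i,4]<25: continue
            q=P[lab==i][:,:3];zt=np.percentile(q[:,2],80)
            # centroid on plane: intersect pixel-mean ray at top height
            g=q[q[:,2]>zt-.006];xy=g[:,:2];w,V2=np.linalg.eigh(np.cov(xy.T));a=V2[:,1]
            # rectangle midpoint
            (cx,cy),_,_=cv2.minAreaRect(xy.astype(np.float32))
            L=[np.ptp(xy@V2[:,1]),np.ptp(xy@V2[:,0])]
            out.setdefault(n,[]).append((ce[i].round(1),st[i,4],xy.mean(0).round(4),np.round([cx,cy],4),round(float(np.median(g[:,2])),4),round(float(zt),4),np.round(L,3),round(float(np.degrees(np.arctan2(a[1],a[0]))),1)))
    return out
E
python3 - <<'E'
from h import *
for cam in("top","side"):
    p=cv2.imread(f"pics/{cam}0.png")[:,:,::-1].copy();d=np.load(cam+"0.npy")
    for n,l in caps(cam,p,d).items():
        for r in l: print(cam,n,*r)
a=cv2.imread("pics/top0.png")[145:255,190:315];b=cv2.imread("pics/side0.png")[205:315,210:335]
cv2.imwrite("pics/crop0.png",np.vstack([cv2.resize(x,(625,300*1),interpolation=cv2.INTER_CUBIC) if 0 else cv2.resize(x,(340,299),interpolation=cv2.INTER_CUBIC) for x in(a,b)]))
E
```

```text
top blue [273.4 175.9] 88 [0.5995 0.0401] [0.599  0.0401] 0.0946 0.0967 [0.047 0.019] 173.1
top yellow [249.1 184.4] 97 [0.5724 0.1174] [0.5727 0.1174] 0.093 0.0949 [0.047 0.022] 167.3
top red [226.6 217.5] 95 [0.4663 0.1867] [0.4677 0.1864] 0.0927 0.0954 [0.045 0.022] 170.9
top green [255.  209.6] 94 [0.4933 0.099 ] [0.4923 0.0994] 0.0833 0.0852 [0.045 0.021] 163.9
top white [219.2 190.3] 69 [0.5552 0.2125] [0.5554 0.2128] 0.0855 0.087 [0.041 0.018] -170.4
top white [282.1 201.5] 71 [0.5174 0.014 ] [0.5174 0.0146] 0.0853 0.087 [0.043 0.018] 51.7
side blue [251.4 219.5] 104 [0.6006 0.0444] [0.6    0.0421] 0.0958 0.0968 [0.046 0.029] 170.8
side yellow [251.5 239.6] 123 [0.5723 0.1222] [0.5732 0.1215] 0.0943 0.0953 [0.05  0.027] 166.2
side red [281.2 265.4] 140 [0.4675 0.1912] [0.4672 0.1896] 0.0945 0.0955 [0.045 0.025] 166.0
side green [281.3 243.5] 108 [0.4929 0.1041] [0.4933 0.1027] 0.0845 0.0856 [0.047 0.027] 162.7
side white [281.7 220.7] 71 [0.5167 0.0157] [0.5181 0.0154] 0.0865 0.0877 [0.042 0.024] 53.2
side white [246.9 265.9] 100 [0.5535 0.214 ] [0.5536 0.2132] 0.0863 0.0878 [0.044 0.024] -172.3
```

View pics/crop0.png

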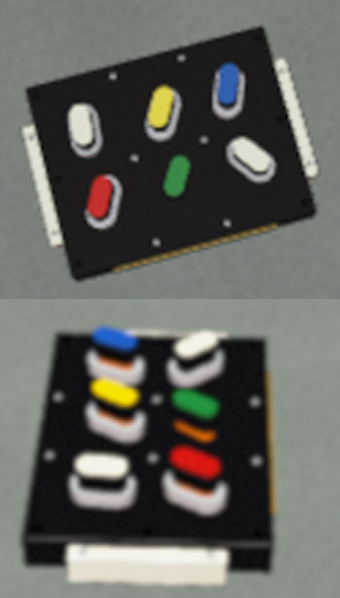

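Emit:
drive_tool(moves="0.032 -0.025 0 -7 -1; 0.064 -0.05 0 -14 -1; 0.096 -0.075 0 -21 -1; 0.128 -0.1 0 -28 -1; 0.16 -0.125 0 -35 -1; 0.192 -0.15 0 -42 -1; 0.224 -0.175 0 -49 -1; 0.256 -0.2 0 -56 -1", grip_force=10)

```text
time_s: 1.4
tool_pos: [0.4165, -0.3068, 0.2229]
tool_rot: [180.0, 0.0, 80.1]
force: [1.3, -0.3, 0.4]
grip_width: 0.0307
```

Emit:
drive_tool(moves="0.047 0.015 0 0 -1; 0.094 0.03 0 0 -1; 0.141 0.045 0 0 -1; 0.188 0.06 0 0 -1; 0.235 0.075 0.01 0 -1; 0.282 0.09 0.02 0 -1; 0.33 0.105 0.035 0 -1; 0.376 0.119 0.05 0 -1")

```text
time_s: 2.2
tool_pos: [0.599, 0.0393, 0.1737]
tool_rot: [179.9, 0.0, 79.8]
force: [1.8, 0.2, -0.2]
grip_width: 0.0005
```

Emit:
drive_tool(moves="0 0 0.01 0 -1; 0 0 0.02 0 -1; 0 0 0.03 0 -1; 0 0 0.04 0 -1; 0 0 0.05 0 -1; 0 0 0.055 0 -1; 0 0 0.055 0 -1; 0 0 0.055 0 -1")

```text
time_s: 3.0
tool_pos: [0.5981, 0.0376, 0.1189]
tool_rot: [180.0, 0.0, 79.8]
force: [-0.5, -0.8, -0.5]
grip_width: -0.0001
```

```bash
python3 - <<'E'
from h import *
o=get_obs();print(o["tool_pos"],o["tool_rot"],o["force"],o["grip_width"],o["time_s"],o["qpos"].round(0))
ims=[]
for cam,(r,c) in dict(top=(120,180),side=(150,190)).items():
    p,d=read_camera(cam)
    for n,l in caps(cam,p,d).items():
        for q in l: print(cam,n,*q)
    ims.append(cv2.resize(p[r:r+150,c:c+150,::-1],(390,390),interpolation=cv2.INTER_CUBIC))
cv2.imwrite("pics/c1.png",np.hstack(ims))
E
```

```text
[0.59813943 0.03760663 0.11886267] [1.79970420e+02 8.76676917e-04 7.98057524e+01] [-0.49706202 -0.80230324 -0.47800691] -0.00011531567045531708 3.0 [ 25.  20. -37.  97.  13.  67. -26.]
top yellow [249.1 184.4] 97 [0.5717 0.1175] [0.5726 0.1174] 0.0939 0.0955 [0.046 0.022] 168.6
top red [226.6 217.5] 95 [0.4664 0.1871] [0.4676 0.1867] 0.0924 0.0947 [0.045 0.021] 172.4
top green [255.  209.5] 93 [0.4926 0.099 ] [0.4935 0.099 ] 0.0838 0.0857 [0.045 0.021] 159.9
top white [219.2 190.3] 70 [0.5548 0.2126] [0.5545 0.2132] 0.0854 0.0869 [0.043 0.017] -171.3
side blue [251.6 219.6] 103 [0.6    0.0441] [0.5996 0.043 ] 0.0949 0.0966 [0.046 0.026] 171.6
side yellow [251.5 239.6] 122 [0.5725 0.122 ] [0.5734 0.1215] 0.0939 0.0951 [0.047 0.025] 167.8
side red [281.1 265.4] 140 [0.4675 0.1912] [0.4673 0.1913] 0.0942 0.0952 [0.047 0.024] 165.4
side green [281.3 243.4] 111 [0.4927 0.1037] [0.4935 0.1019] 0.0844 0.0855 [0.047 0.027] 163.0
side white [281.6 221. ] 76 [0.5167 0.0169] [0.5161 0.0165] 0.0867 0.088 [0.046 0.025] 57.9
side white [247.  265.9] 105 [0.5532 0.2143] [0.5533 0.214 ] 0.0863 0.088 [0.043 0.025] -170.8
```

View pics/c1.png

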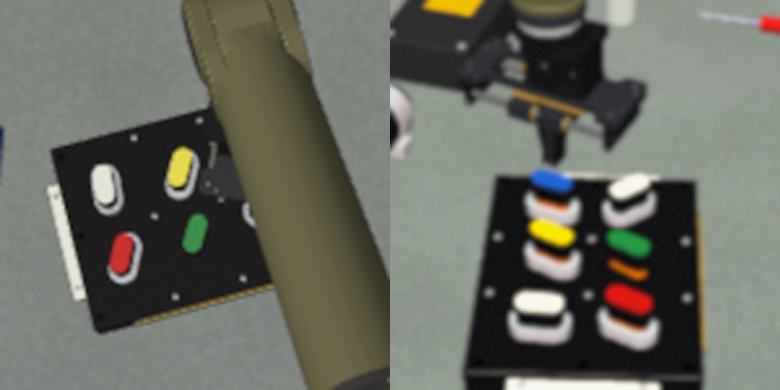

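The shut fingertips are right above the blue cap, at (550,150) in the side crop. I'll make a small lateral correction and then descend.

Emit:
drive_tool(moves="0.004 0.001 0.006 0 -1; 0.004 0.001 0.012 0 -1; 0.004 0.001 0.017 0 -1; 0.004 0.001 0.019 0 -1; 0.004 0.001 0.020 0 -1; 0.004 0.001 0.021 0 -1; 0.004 0.001 0.021 0 -1; 0.004 0.001 0.021 0 -1")

```text
time_s: 3.9
tool_pos: [0.5998, 0.0415, 0.0978]
tool_rot: [180.0, 0.0, 79.8]
force: [-1.1, -0.0, 0.6]
grip_width: 0.0003
```

Emit:
drive_tool(moves="0 0 0.001 0 -1; 0 0 0.002 0 -1; 0 0 0.003 0 -1; 0 0 0.004 0 -1; 0 0 0.005 0 -1; 0 0 0.006 0 -1; 0 0 0.006 0 -1; 0 0 0.006 0 -1")

```text
time_s: 4.7
tool_pos: [0.5998, 0.0416, 0.0917]
tool_rot: [180.0, 0.0, 79.8]
force: [-0.4, -0.4, 3.3]
grip_width: 0.0
```

Emit:
drive_tool(moves="0 0 0.001 0 -1; 0 0 0.002 0 -1; 0 0 0.003 0 -1; 0 0 0.004 0 -1; 0 0 0.005 0 -1; 0 0 0.006 0 -1; 0 0 0.006 0 -1; 0 0 0.006 0 -1")

```text
time_s: 5.5
tool_pos: [0.5997, 0.0415, 0.0855]
tool_rot: [180.0, 0.0, 79.8]
force: [0.3, -1.0, 2.8]
grip_width: 0.0007
```

Emit:
drive_tool(moves="0 0 0.0005 0 -1; 0 0 0.001 0 -1; 0 0 0.0015 0 -1; 0 0 0.002 0 -1; 0 0 0.002 0 -1; 0 0 0.002 0 -1; 0 0 0.002 0 -1; 0 0 0.002 0 -1")

```text
time_s: 6.3
tool_pos: [0.5998, 0.0415, 0.084]
tool_rot: [180.0, 0.0, 79.8]
force: [-0.7, -0.2, 6.3]
grip_width: 0.0007
```

Emit:
drive_tool(moves="0 0 0.0005 0 -1; 0 0 0.001 0 -1; 0 0 0.001 0 -1; 0 0 0.001 0 -1; 0 0 0.001 0 -1; 0 0 0.001 0 -1; 0 0 0.001 0 -1; 0 0 0.001 0 -1")

```text
time_s: 7.1
tool_pos: [0.5998, 0.0415, 0.0833]
tool_rot: [180.0, 0.0, 79.8]
force: [-1.7, -0.8, 7.6]
grip_width: 0.0007
```

Emit:
drive_tool(moves="0 0 -0.008 0 -1; 0 0 -0.02 0 -1; 0 0 -0.035 0 -1; 0.018 -0.01 -0.035 0 -1; 0.036 -0.02 -0.035 0 -1; 0.054 -0.03 -0.035 0 -1; 0.071 -0.041 -0.035 0 -1; 0.071 -0.041 -0.035 0 -1")

```text
time_s: 7.9
tool_pos: [0.5706, 0.1226, 0.1187]
tool_rot: [-180.0, -0.1, 80.1]
force: [-0.5, -0.3, -0.3]
grip_width: 0.0003
```

```bash
python3 - <<'E'
from h import *
o=get_obs();print(o["tool_pos"],o["force"],o["time_s"])
for cam in("side","top"):
    p,d=read_camera(cam)
    for n,l in caps(cam,p,d).items():
        for q in l: print(cam,n,*q)
    if cam=="side": cv2.imwrite("pics/c2.png",cv2.resize(p[170:320,190:340,::-1],(450,450),interpolation=cv2.INTER_CUBIC))
E
```

```text
[0.57063288 0.12258313 0.11865681] [-0.52578306 -0.27026592 -0.29483034] 7.9
side yellow [251.5 239.6] 125 [0.5724 0.1223] [0.5734 0.1214] 0.094 0.0953 [0.047 0.023] 167.6
side red [281.2 265.4] 139 [0.4676 0.1911] [0.4672 0.1907] 0.0945 0.0955 [0.047 0.026] 165.5
side green [281.2 243.4] 111 [0.4928 0.1039] [0.4932 0.1021] 0.0845 0.0853 [0.047 0.026] 163.1
side white [285.3 220.4] 25 [0.5072 0.0107] [0.5072 0.0117] 0.0862 0.0872 [0.031 0.011] 74.3
side white [247.  265.9] 104 [0.5533 0.2139] [0.5533 0.2144] 0.0864 0.0874 [0.043 0.026] -169.4
top blue [275.  172.9] 27 [0.6105 0.036 ] [0.6089 0.0336] 0.0854 0.0873 [0.031 0.012] -162.0
top red [226.7 217.5] 95 [0.4663 0.187 ] [0.4678 0.1873] 0.0939 0.0962 [0.045 0.022] 171.2
top white [219.3 190.2] 70 [0.5551 0.2126] [0.5554 0.2128] 0.0855 0.0874 [0.042 0.018] -170.9
```

View pics/c2.png

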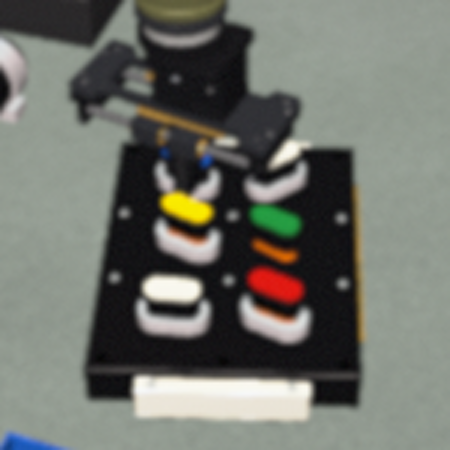

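Blue's top now reads 0.085–0.087, the same as the white caps that are already home, so blue is home. The fingers are above yellow.

Emit:
drive_tool(moves="0 0 0.006 0 -1; 0 0 0.012 0 -1; 0 0 0.016 0 -1; 0 0 0.018 0 -1; 0 0 0.020 0 -1; 0 0 0.021 0 -1; 0 0 0.021 0 -1; 0 0 0.021 0 -1")

```text
time_s: 8.8
tool_pos: [0.5719, 0.1188, 0.0967]
tool_rot: [180.0, 0.0, 79.8]
force: [0.5, 0.5, 0.2]
grip_width: 0.0005
```

Emit:
drive_tool(moves="0 0 0.001 0 -1; 0 0 0.002 0 -1; 0 0 0.003 0 -1; 0 0 0.004 0 -1; 0 0 0.005 0 -1; 0 0 0.006 0 -1; 0 0 0.006 0 -1; 0 0 0.006 0 -1")

```text
time_s: 9.6
tool_pos: [0.5719, 0.1187, 0.0907]
tool_rot: [180.0, 0.0, 79.8]
force: [-0.5, -1.0, 2.8]
grip_width: 0.0003
```

Emit:
drive_tool(moves="0 0 0.001 0 -1; 0 0 0.002 0 -1; 0 0 0.003 0 -1; 0 0 0.004 0 -1; 0 0 0.005 0 -1; 0 0 0.006 0 -1; 0 0 0.006 0 -1; 0 0 0.006 0 -1")

```text
time_s: 10.4
tool_pos: [0.5719, 0.1187, 0.0847]
tool_rot: [180.0, 0.0, 79.8]
force: [-1.5, -0.2, 4.3]
grip_width: 0.0006
```

Emit:
drive_tool(moves="0 0 0.0005 0 -1; 0 0 0.001 0 -1; 0 0 0.0015 0 -1; 0 0 0.0018 0 -1; 0 0 0.0018 0 -1; 0 0 0.0018 0 -1; 0 0 0.0018 0 -1; 0 0 0.0018 0 -1")

```text
time_s: 11.2
tool_pos: [0.572, 0.1187, 0.0834]
tool_rot: [180.0, 0.0, 79.8]
force: [-2.1, -0.9, 7.1]
grip_width: 0.0006
```

Emit:
drive_tool(moves="0 0 -0.008 0 -1; 0 0 -0.02 0 -1; 0 0 -0.035 0 -1; 0.013 -0.029 -0.035 0 -1; 0.025 -0.058 -0.035 0 -1; 0.038 -0.087 -0.035 0 -1; 0.05 -0.116 -0.035 0 -1; 0.05 -0.116 -0.035 0 -1")

```text
time_s: 12.0
tool_pos: [0.463, 0.1916, 0.1186]
tool_rot: [-180.0, 0.0, 80.2]
force: [0.5, 0.1, -0.7]
grip_width: 0.0003
```

```bash
python3 - <<'E'
from h import *
o=get_obs();print(o["tool_pos"],o["force"],o["time_s"],o["qpos"].round(0))
for cam in("side","top"):
    p,d=read_camera(cam)
    for n,l in caps(cam,p,d).items():
        for q in l: print(cam,n,*q)
    if cam=="side": cv2.imwrite("pics/c3.png",cv2.resize(p[170:320,190:340,::-1],(450,450),interpolation=cv2.INTER_CUBIC))
E
```

```text
[0.46304655 0.19157558 0.11860905] [ 0.48965052  0.09611168 -0.69189432] 12.0 [ 17.   8. -45. 110.   7.  64. -41.]
side yellow [251.7 241.8] 120 [0.5727 0.1222] [0.5746 0.1217] 0.0861 0.0872 [0.048 0.026] 170.8
side red [281.2 265.4] 138 [0.4674 0.1915] [0.4673 0.1908] 0.0942 0.0955 [0.046 0.024] 168.6
side white [247. 266.] 104 [0.5531 0.2141] [0.5531 0.2147] 0.0862 0.0877 [0.044 0.022] -170.3
top blue [273.5 176.6] 85 [0.5994 0.0401] [0.599 0.039] 0.0847 0.0869 [0.045 0.02 ] 177.8
top yellow [249.1 185. ] 95 [0.5719 0.1179] [0.5724 0.1175] 0.0855 0.0871 [0.047 0.022] 167.7
top green [255.  209.6] 95 [0.4923 0.099 ] [0.4923 0.099 ] 0.0837 0.0859 [0.046 0.021] 164.9
top white [282.  201.5] 72 [0.5168 0.014 ] [0.5171 0.0141] 0.0859 0.088 [0.043 0.019] 51.4
```

View pics/c3.png

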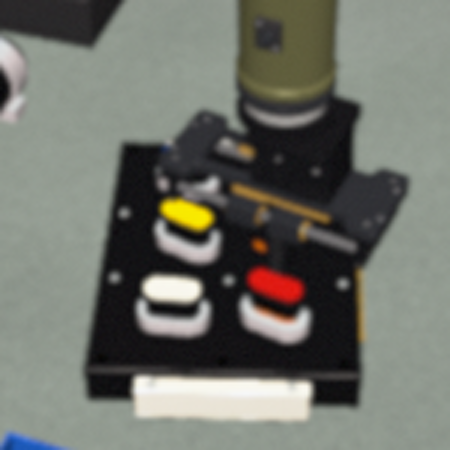

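Blue and yellow are both level with the white caps, so both are home. Red still stands up at (276,285) in the crop, with the fingers behind and above it. Now I'll press red.

Emit:
drive_tool(moves="0 0 0.006 0 -1; 0 0 0.012 0 -1; 0 0 0.016 0 -1; 0 0 0.018 0 -1; 0 0 0.020 0 -1; 0 0 0.021 0 -1; 0 0 0.021 0 -1; 0 0 0.021 0 -1")

```text
time_s: 12.9
tool_pos: [0.4666, 0.1885, 0.0969]
tool_rot: [180.0, -0.0, 79.8]
force: [0.1, 0.1, -0.1]
grip_width: 0.0004
```

Emit:
drive_tool(moves="0 0 0.001 0 -1; 0 0 0.002 0 -1; 0 0 0.003 0 -1; 0 0 0.004 0 -1; 0 0 0.005 0 -1; 0 0 0.006 0 -1; 0 0 0.006 0 -1; 0 0 0.006 0 -1")

```text
time_s: 13.7
tool_pos: [0.4666, 0.1884, 0.0908]
tool_rot: [180.0, 0.0, 79.8]
force: [-0.0, -0.3, 2.7]
grip_width: 0.0005
```

Emit:
drive_tool(moves="0 0 0.001 0 -1; 0 0 0.002 0 -1; 0 0 0.003 0 -1; 0 0 0.004 0 -1; 0 0 0.005 0 -1; 0 0 0.006 0 -1; 0 0 0.006 0 -1; 0 0 0.006 0 -1")

```text
time_s: 14.5
tool_pos: [0.4666, 0.1884, 0.0848]
tool_rot: [180.0, 0.0, 79.8]
force: [-1.1, -0.2, 4.4]
grip_width: 0.0003
```

Emit:
drive_tool(moves="0 0 0.0005 0 -1; 0 0 0.001 0 -1; 0 0 0.0015 0 -1; 0 0 0.0018 0 -1; 0 0 0.0018 0 -1; 0 0 0.0018 0 -1; 0 0 0.0018 0 -1; 0 0 0.0018 0 -1")

```text
time_s: 15.3
tool_pos: [0.4666, 0.1884, 0.0834]
tool_rot: [180.0, 0.0, 79.8]
force: [-2.5, -1.1, 7.1]
grip_width: 0.0005
```

Red is on its stop. I'll lift straight up and settle.

Emit:
drive_tool(moves="0 0 -0.008 0 -1; 0 0 -0.02 0 -1; 0 0 -0.04 0 -1; 0 0 -0.065 0 -1; 0 0 -0.09 0 -1; 0 0 -0.11 0 -1; 0 0 -0.12 0 -1; 0 0 -0.12 0 -1")

```text
time_s: 16.1
tool_pos: [0.4672, 0.1887, 0.2044]
tool_rot: [179.9, -0.0, 79.8]
force: [-0.1, -0.4, -0.1]
grip_width: 0.0003
```

Emit:
drive_tool(moves="0 0 0 0 -1; 0 0 0 0 -1; 0 0 0 0 -1; 0 0 0 0 -1; 0 0 0 0 -1; 0 0 0 0 -1; 0 0 0 0 -1; 0 0 0 0 -1")

```text
time_s: 16.9
tool_pos: [0.4665, 0.1884, 0.203]
tool_rot: [-180.0, 0.0, 79.8]
force: [-0.3, -0.2, 0.1]
grip_width: 0.0003
```

```bash
python3 - <<'E'
from h import *
o=get_obs();print(o["tool_pos"],o["force"],o["time_s"])
for cam in("side","top"):
    p,d=read_camera(cam)
    for n,l in caps(cam,p,d).items():
        for q in l: print(cam,n,*q)
    if cam=="side": cv2.imwrite("pics/c4.png",cv2.resize(p[170:320,190:340,::-1],(450,450),interpolation=cv2.INTER_CUBIC))
E
```

```text
[0.46649406 0.18839753 0.20295079] [-0.31424599 -0.22644355  0.07374069] 16.9
side blue [251.9 222.2] 102 [0.5988 0.0447] [0.6   0.045] 0.0862 0.0874 [0.048 0.024] 177.3
side yellow [251.7 241.7] 122 [0.5729 0.1221] [0.5735 0.1211] 0.0862 0.0874 [0.049 0.025] 167.1
side red [281.3 267.5] 139 [0.4675 0.1908] [0.4676 0.1894] 0.0861 0.0871 [0.046 0.025] 166.0
side green [281.2 243.4] 112 [0.4926 0.1037] [0.4919 0.1018] 0.0843 0.0856 [0.046 0.026] 164.6
side white [246.8 266. ] 107 [0.5536 0.2143] [0.554  0.2148] 0.0861 0.0877 [0.045 0.025] -170.8
top blue [273.5 176.6] 85 [0.599  0.0401] [0.5989 0.039 ] 0.0861 0.088 [0.043 0.019] 177.7
top yellow [249.1 185. ] 95 [0.5727 0.1173] [0.5713 0.118 ] 0.0856 0.0876 [0.046 0.022] 168.8
top green [255.  209.6] 95 [0.4921 0.0993] [0.4923 0.0989] 0.0832 0.0851 [0.045 0.022] 164.9
top white [282.  201.5] 73 [0.5168 0.0142] [0.517  0.0145] 0.0858 0.0877 [0.043 0.018] 50.8
```

View pics/c4.png

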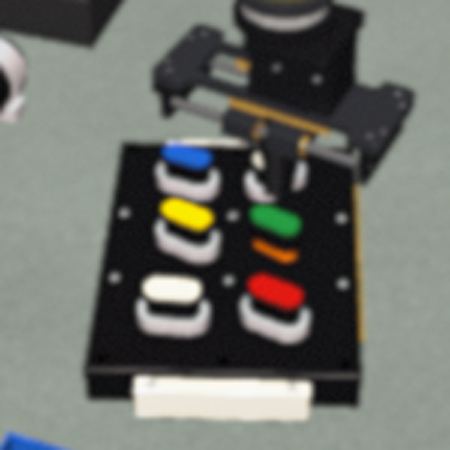

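All three coloured caps now read 0.086 m, level with the white ones. No orange stem shows under blue (188,155), yellow (187,213) or red (276,290). The spare hasn't moved and the fingers are clear.

```bash
python3 -c "
from cell import *
print(sign_off())"
```

```text
the job is handed in; nothing more can be done
None
```

I pressed the blue, yellow and red caps down in that order with shut fingertips. Each press ended at about 7 to 7.6 N, past the 4 N or so it takes to slide. I then lifted the fingers clear and handed the job in at about 17 s; sign-off gives no verdict.

**Holders:** in the last pictures the blue, yellow and red cap tops read about 0.086 m, level with the white caps that were already home. No orange stems were showing. The top camera could not see red because the arm was in the way, so its final height rests on the side camera alone.

**Spare and whites:** the spare stayed where it was, to within 1 mm. The visible part of each white cap also matched its earlier position.

**Release:** the final tool force was about zero, with the fingers at z = 0.20 m.

**Not checked:** I did not measure the other loose things on the table again. The tool stayed well above the table throughout.

**Disagreement:** the trained networks gave some wrong hits early on. I used colour and depth from both cameras instead, and those two agreed to about 5 mm sideways and 2 mm in height.

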